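# Turn a moulded jar saddle out of its half-round mould and put it in the blue tote

## Task

The green half-round jar saddle lies sunk in the open aluminium mould, where it cannot be gripped: push one of its long edges down into the mould so that it slides round in the trough and the opposite edge stands well proud, and let it rest there. Then pinch the proud edge, lift the saddle out and set it down, without dropping it, hollow side up on the floor of the blue tote. Leave the two jars in the grey tote where they are.

Things in the scene. Friction and masses are not known exactly. Their poses are not given: they have to be found in the camera images.
- mould: Fixed aluminium block, 190 (own x) by 150 (own y) by 92 mm high, on two steel feet (215 x 34 x 12 mm) along its +y and -y ends. In its top an open half-round trough, radius 75 mm, 122 mm long along own y, closed by 14 mm end walls of full height; the trough's axis lies in the top face. Polished: plastic slides on it with friction about 0.4 (varies). Origin: centre of the underside; z up.
- mould_face (a point): Point at the centre of the trough, level with the mould's top face (92 mm above the table).
- saddle: Loose green plastic half-round shell, about 0.16 kg (varies): 112 mm long along own y, wall 8.5 mm, inner radius 64, outer 72 mm (73.5 over four small lengthwise ribs), spanning 84 degrees either side of its lowest line. Origin: outside of the lowest line, mid length; own z points to its axis of curvature, 73.5 mm off, and to its hollow side. Starts level in the trough, axis along the mould's.
- saddle_edge_a (a point): Middle of the saddle's long edge on its own -x side, half way through the wall, 68 mm from the axis of curvature. At the start both edges are about 9 mm below the mould's top face, 2 mm from the trough wall. Pushing an edge down (about 2 to 10 N) slides the saddle round in the trough; its axis then stays about 2 mm below the mould's face.
- saddle_edge_b (a point): Middle of the saddle's long edge on its own +x side, as edge_a. Turned by 0.5 rad the risen edge stands about 25 mm above the mould's face, and up to about 0.5 rad the saddle stays as turned when let go.
- blue_tote: Fixed open blue plastic tote, empty: 235 mm (own x) by 205 mm (own y) by 48 mm high outside, walls and floor 5 mm. The saddle goes here. Origin: centre of the underside. It stands to the left or to the right of the mould.
- blue_tote_in (a point): Centre of the blue tote's inner floor.
- grey_tote: Fixed open grey tote of the same size, on the other side of the mould; holds two white jars. Not for the saddle. Origin: centre of the underside.
- jar1: White plastic jar, 72 mm diameter, 82 mm high, standing in the grey tote; origin under its centre. Leave alone.
- jar2: White plastic jar like jar1, also in the grey tote. Leave alone.
Mind the look-alikes: they are no part of the job. Of the things like the saddle, leave any that is white; of the rest the larger one is meant.

How it is judged:
On the way, in this order (a step that is already met when the one before it is completed fails the run):
1. the saddle, still down in the mould, has been turned by at least 0.30 rad so that one edge stands proud, and rests there untouched by the robot (angle between saddle's own z axis and vertical between 0.3 and 1 rad and y of saddle_edge_a in the frame of mould between -0.02 and 0.02 m and distance between saddle and mould below 0.075 m and contact force between the fingers and saddle below 0.2 N), for 0.2 s.
2. the saddle is lifted clear of the mould in the fingers (height (world z) of saddle above 0.085 m and contact force between the fingers and saddle above 1 N), for 0.1 s.
At the end, for the whole second after the job is handed in: The saddle rests hollow side up (within 0.3 rad of level) on the floor of the blue tote (its lowest line within 12 mm of the floor, within 75 mm of the tote's centre), at rest and released (horizontal distance between saddle and blue_tote_in below 0.075 m and z of saddle in the frame of blue_tote_in between -0.006 and 0.012 m and angle between saddle's own z axis and vertical below 0.3 rad and linear speed of saddle below 0.03 m/s); the robot touches nothing.
It fails at once if the saddle is dropped (falling freely faster than 0.8 m/s, about 35 mm of fall) (linear speed of saddle above 0.8 m/s and contact force between the fingers and saddle below 0.1 N).
It fails at once if a jar in the grey tote is shifted by more than 30 mm (distance of jar1 from where it was at the start of the episode above 0.03 m).
It fails at once if a jar in the grey tote is shifted by more than 30 mm (distance of jar2 from where it was at the start of the episode above 0.03 m).
It also fails if it takes over 51 s, if anything falls off the work surface, if the arm or the gripper's body presses on something with over 40 N, if the wrist force passes 120 N, or if a joint passes its speed limit or range.

## Robot

A 7-joint arm with a two-finger parallel gripper is mounted at the origin on the work surface. World frame = base frame: x ahead of the robot, y to its left, z up, the work surface at z = 0. Lengths are in m, angles in rad, forces in N, time in s.
With the tool pointing down it reaches from about 0.425 to 1.025 m from the base axis. Payload 9.4 kg.
Tool frame: the origin (TCP) lies at the very end of the fingers, on their centre line; the grasp point (between the pads) lies 19 mm behind it; x points along the fingers, z is the direction in which the jaws open and shut, and the axes are right-handed (so a half turn about x gives the same grasp; the last joint's range is limited). The gripper opens to 85 mm and grips with 20 to 120 N. Pads are 22 mm wide; open, the fingers measure 114 mm over their backs; the gripper's body (76 mm by 85 mm) begins 54 mm behind the grasp point. The pads swing forward as they close: fully open they stand 13 mm farther back than shut.
Start: joints at [-1.419, 0.599, -0.003, 1.599, 0.002, 0.943, -0.08], TCP at [0.164, 0.706, 0.231] pointing down, gripper open.
Joint ranges: [-2.57, 2.57], [-0.35, 1.97], [-1.29, 1.29], [0.11, 2.56], [-1.05, 4.19], [0.11, 1.86], [-2.63, 2.63]. Speed limits (rad/s): [2.22, 2.22, 3.01, 3.01, 3.14, 3.14, 3.14].

## Interface

Orientations are given as a unit quaternion [x, y, z, w].
In Python, from bench import sense, viewer, workorder gives the robot as it stands.
- The arm moves only by the tool servo_tool, never from a script. Its argument "increments" is a list that holds one entry, the list of rows, each a list of 7 numbers: the turn, a rotation vector about the tool's x, y, z in rad, then the shift along the tool's x, y, z in cm, then the opening, from 0 (shut) to 1 (fully open). In form: [[[ax, ay, az, x, y, z, claw], ...]]. A call has 1 to 12 rows; each row is the pose to reach, as a shift and turn from the pose commanded when the call began, along the tool's axes at that moment; what a row does not reach only later rows make up. A row lasts 1/10 s, in which the tool goes at most 50 mm and 8.59 degrees, less where a joint would pass 70% of its speed; a pose out of reach is approached as far as the arm can. A call with a gripper value outside its range is refused whole. The fingers move at their own pace and stop on an object; "grip_force" is the grip in N (left out, the last holds). Time passes only in rows, so rows that repeat a pose let the fingers close. It gives the time, the measured TCP pose, the force and the opening at its end, in the units of the state.
- sense(): the state, without advancing time (a new reading comes with each control period).
- viewer.read_camera(name): name is "side" or "top"; returns (picture, depth): 480x640x3 uint8, red, green, blue; 480x640 float32, m along the optical axis (not along the pixel's ray), 0 where there is no reading.
- viewer.camera_params(name): a dict with "vertical_fov" (degrees; the focal length in pixels is half the picture's height over the tangent of half this angle, whatever the lens; pixels are square), "cx", "cy" (the principal point, pixels), "distortion" ([k1, k2, p1, p2, k3] as OpenCV has them; the pictures are not rectified), "R" (3x3) and "t" (3): a world point X has camera coordinates R X + t. Camera axes: x right, y down, z forward; pixel columns grow to the right and rows downward; lengths in m; the calibration is good to about 2 mm. A picture is of the moment at which its call begins. camera_params takes no time and is no camera call.
- workorder.close_job(): hands the job in, once; it reports no verdict.
The state is a dict: "t": time; "joint_pos": joint angles; "joint_velocities": joint speeds; "joint_efforts": joint torques, N m; "position": TCP position; "orientation": TCP orientation; "force": force on the tool from outside, world axes, zero at the start; "torque": the same for the moment, N m; "gripper_width": opening from 0.0 (shut) to 1.0 (fully open).
Only numpy, scipy, OpenCV 4.12 (cv2) and the standard library are available. Lean on these libraries where they do the work, as an engineer would, in place of code of your own. Each camera call takes 0.05 s, during which the arm holds its last target. There are 200 camera calls.

## Working session

There is one attempt and no reset: what is moved stays moved. The work goes in short steps, Python scripts to look and compute and a tool call to move; the robot and the scene stay as the last step left them, time stands still between calls to the robot, and variables do not carry over. Pictures are saved under pics/ and viewed, about 8 in all and at most 12, crops included, and the job is handed in when it is done.

Besides the shell and the picture viewer there is one more tool, called after "Call:" as name([rows], argument=value, ...), one row to a line, values as JSON. servo_tool: Moves the arm, as the interface text tells. Its arguments: {"type":"object","properties":{"increments":{"type":"array","items":{"type":"array","items":{"type":"array","items":{"type":"number"}}}},"grip_force":{"type":"number"}},"required":["increments"]}

```bash
mkdir -p pics; ls
cat > h.py <<'E'
import numpy as np, cv2
from bench import sense, viewer, workorder
def cam(n):
    p=viewer.camera_params(n); f=240/np.tan(np.radians(p["vertical_fov"])/2)
    K=np.array([[f,0,p["cx"]],[0,f,p["cy"]],[0,0,1.]]); return K,np.array(p["distortion"],float),np.array(p["R"],float),np.array(p["t"],float)
def shot(n,name=None):
    im,d=viewer.read_camera(n)
    if name: cv2.imwrite(f"pics/{name}.png",im[:,:,::-1])
    return im,d
def pts(n,px,d):  # pixels (N,2) u,v with depth -> world
    K,D,R,t=cam(n); px=np.array(px,float).reshape(-1,1,2)
    u=cv2.undistortPoints(px,K,D).reshape(-1,2); z=np.array(d).reshape(-1,1)
    return (np.c_[u,np.ones(len(u))]*z-t)@R
def plane(n,px,h):
    K,D,R,t=cam(n); u=cv2.undistortPoints(np.array(px,float).reshape(-1,1,2),K,D).reshape(-1,2)
    r=np.c_[u,np.ones(len(u))]@R; c=-R.T@t
    return c+r*((h-c[2])/r[:,2])[:,None]
def cloud(n,d):
    v,u=np.mgrid[0:480,0:640]; return pts(n,np.c_[u.ravel(),v.ravel()],d.ravel()).reshape(480,640,3)
E
python3 - <<'E'
from h import *
for n in("top","side"):
    im,d=shot(n,n+"0"); np.savez(n+"0.npz",im=im,d=d); K,D,R,t=cam(n); print(n,K[0,0],-R.T@t,R[2],D)
print(sense())
E
```

```text
pics
top 595.8652569626345 [ 2.65528300e-01 -1.34568808e-03  1.35990532e+00] [ 1.89617819e-01  3.02696832e-05 -9.81857974e-01] [-0.01980854  0.          0.          0.          0.        ]
side 556.625928531695 [ 0.28073874 -0.63774814  0.89748908] [ 0.19541723  0.61348005 -0.76514988] [-0.10389349  0.          0.          0.          0.        ]
{'t': 0.1, 'joint_pos': array([-1.41868437,  0.60002093, -0.00252807,  1.60002661,  0.00181821,
        0.94290653, -0.07978064]), 'joint_velocities': array([-0.00080578, -0.00080809, -0.00047673, -0.00126294,  0.00151161,
       -0.0003874 , -0.00088911]), 'joint_efforts': array([ 4.92532505e-03, -7.77996469e+01,  1.56999562e+00, -2.58624691e+01,
        1.26578988e-02,  5.40659690e-03,  1.62343713e-05]), 'position': array([0.16437786, 0.70570122, 0.23052933]), 'orientation': array([-0.44001283,  0.55413396,  0.43933519,  0.55345176]), 'force': array([-0.52401611, -0.29953012, -0.51495901]), 'torque': array([-0.02011676, -0.07029856,  0.02909256]), 'gripper_width': 1.0025404221773702}
```

View pics/top0.png

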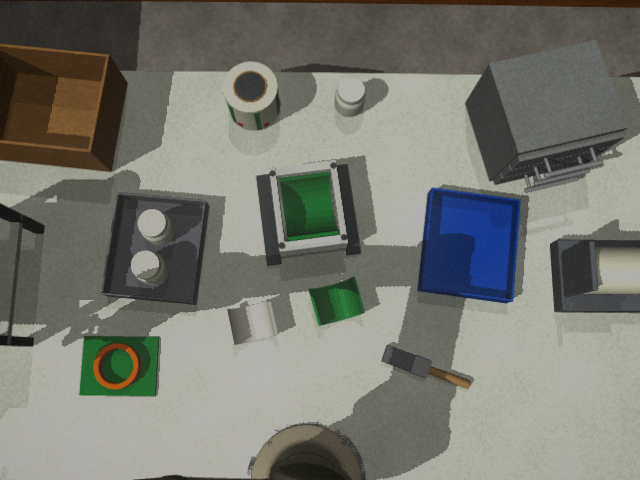

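View pics/side0.png

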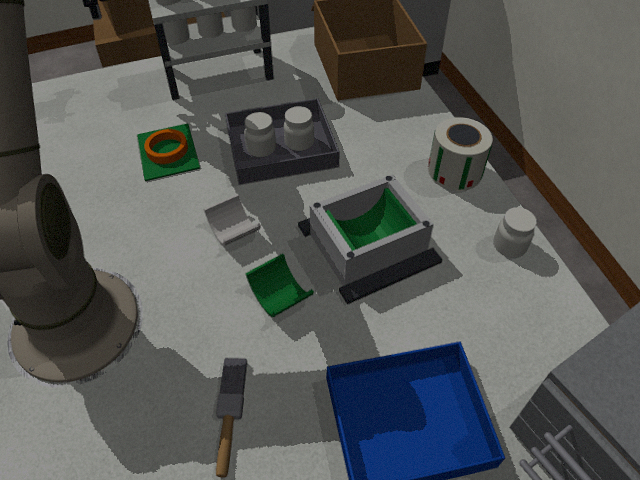

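Candidates for the saddle in the top view: green shell in the mould (308,205), small green shell on the table (337,300), and a white shell (252,322). The green board at (120,366) is flat. I choose the one in the mould, as the larger non-white one. Next I measure it and check the choice with a crop.

Run:
```python
from h import *
z=np.load("top0.npz"); im,d=z["im"],z["d"]; P=cloud("top",d)
hsv=cv2.cvtColor(im,cv2.COLOR_RGB2HSV)
box=np.zeros((480,640),bool); box[150:275,250:370]=1
m=box&(abs(P[...,2]-0.092)<0.006)&(d>0)
q=P[m][:,:2]; r=cv2.minAreaRect(q.astype(np.float32)*1000); print("mould top",r, m.sum(), np.median(P[m][:,2]))
g=(hsv[...,0]>45)&(hsv[...,0]<80)&(hsv[...,1]>120)
for nm,b in(("mould",box),):
    mm=g&b&(d>0); Q=P[mm]; print("green in mould",mm.sum(),Q.min(0),Q.max(0)); print(cv2.minAreaRect(Q[:,:2].astype(np.float32)*1000))
mm=g.copy(); mm[:275]=0; mm[:,:290]=0; mm[:,380:]=0; Q=P[mm&(d>0)]; print("small",Q.min(0),Q.max(0),cv2.minAreaRect(Q[:,:2].astype(np.float32)*1000))
bl=(hsv[...,0]>105)&(hsv[...,0]<130)&(hsv[...,1]>150); bl[:, :400]=0; bl[:,540:]=0
Q=P[bl&(d>0)]; rim=Q[abs(Q[:,2]-.048)<.006]; print("rim",cv2.minAreaRect(rim[:,:2].astype(np.float32)*1000)); fl=Q[Q[:,2]<.012];print("floor",np.median(fl[:,2]),cv2.minAreaRect(fl[:,:2].astype(np.float32)*1000))
ct,_=cv2.findContours(bl.astype(np.uint8),0,1); c=max(ct,key=cv2.contourArea); a=cv2.approxPolyDP(c,6,True).reshape(-1,2); print(plane("top",a,.048)[:,:2])
s=np.load("side0.npz"); Ps=cloud("side",s["d"]); print("side top z", np.median(Ps[185:260,310:430][abs(Ps[185:260,310:430,2]-.092)<.008][:,2]))
c1=cv2.resize(im[150:350,220:380],None,fx=3,fy=3,interpolation=cv2.INTER_CUBIC)
cv2.imwrite("pics/crop1.png",c1[:,:,::-1])
```

```text
mould top ((593.5379638671875, 2.992034912109375), (192.2638702392578, 150.238037109375), 8.322125434875488) 2161 0.09239289328014277
green in mould 2384 [ 0.51464248 -0.06203309  0.01765874] [0.6702498  0.06521475 0.09187688]
((592.6608276367188, 1.50762939453125), (143.88848876953125, 109.42395782470703), 8.511475563049316)
small [ 3.35778870e-01 -1.21207139e-01  2.54975147e-04] [ 0.43821593 -0.00416681  0.05439785] ((386.8825988769531, -62.29121017456055), (79.23983764648438, 104.77192687988281), 15.511581420898438)
rim ((519.978759765625, -365.5191650390625), (205.80287170410156, 235.44935607910156), 82.83155822753906)
floor 0.005616816063325795 ((519.761474609375, -364.0431213378906), (201.13790893554688, 233.9933319091797), 82.90084075927734)
[[ 0.64711832 -0.28035901]
 [ 0.41746841 -0.25182511]
 [ 0.39301913 -0.45035385]
 [ 0.62132338 -0.4785216 ]]
side top z 0.0910311829827345
```

View pics/crop1.png

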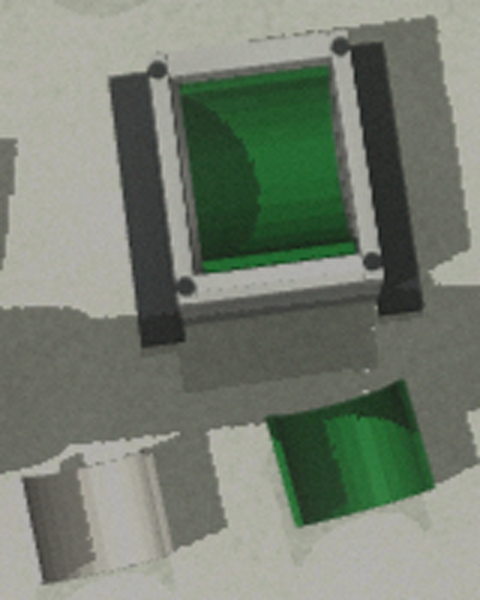

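The crop shows the mould saddle at (265,170 in the crop), about 144x109 mm. The small shell at (355,455) is about 79 mm across, so the choice holds. Now I check obstacles on the route and compute the first moves.

```bash
cat >> h.py <<'E'
from scipy.spatial.transform import Rotation as Ro
C=np.array([0.5935,0.003,0.092]); YAW=np.radians(8.4)
ux=np.array([np.cos(YAW),np.sin(YAW),0]); uz=np.array([0,0,1.]); uy=np.cross(uz,ux)
def M(x,y,z): return C+x*ux+y*uy+z*uz   # mould-face frame
def pose(tilt,yaw=YAW,flip=0):
    # tool x = down, tilted outward along +ux by tilt; tool z = +-ux side
    e=np.array([np.cos(yaw),np.sin(yaw),0]); x=-np.cos(tilt)*uz+np.sin(tilt)*e
    z=(np.cos(tilt)*e+np.sin(tilt)*uz)*(-1 if flip else 1)
    return Ro.from_matrix(np.c_[x,np.cross(z,x),z])
def incr(p,R,p0=None,R0=None):
    s=sense(); p0=s["position"] if p0 is None else p0; R0=Ro.from_quat(s["orientation"]) if R0 is None else R0
    return np.round(np.r_[(R0.inv()*R).as_rotvec(),R0.inv().apply(np.array(p)-p0)*100],3)
E
python3 - <<'E'
from h import *
for n in("top","side"):
    z=np.load(n+"0.npz"); P=cloud(n,z["d"]); ok=(z["d"]>0)&(P[...,2]>.1)
    for y0 in np.arange(-.6,1.,.1):
        m=ok&(abs(P[...,1]-y0-.05)<.05)&(P[...,0]>-.1)&(P[...,0]<.9)
        if m.sum()>20: Q=P[m]; print(n,round(y0,1),m.sum(),Q[:,0].min().round(2),Q[:,0].max().round(2),Q[:,2].max().round(2))
s=sense(); R=Ro.from_quat(s["orientation"]); print(R.as_matrix().round(3))
for f in(0,1): print(f,incr(M(-.055,0,.06),pose(0,flip=f)))
E
```

```text
top -0.6 6884 0.4 0.9 0.21
top -0.5 5864 0.64 0.9 0.21
top -0.4 1098 0.78 0.88 0.21
top -0.1 808 0.05 0.67 0.34
top -0.0 1176 0.06 0.9 0.45
top 0.1 1928 0.09 0.9 0.59
top 0.4 952 0.69 0.9 0.15
top 0.5 356 0.69 0.71 0.15
top 0.6 2658 0.28 0.72 0.21
side -0.6 5568 0.64 0.78 0.2
side -0.5 7668 0.64 0.86 0.2
side -0.4 327 0.78 0.87 0.2
side -0.1 10597 -0.07 0.08 0.38
side -0.0 5693 0.03 0.9 0.51
side 0.1 2929 0.08 0.9 0.56
side 0.4 1247 0.69 0.9 0.14
side 0.5 185 0.7 0.71 0.14
side 0.6 6435 0.14 0.72 0.31
side 0.7 1058 0.17 0.9 0.25
[[-0.    -0.974  0.227]
 [-0.001  0.227  0.974]
 [-1.    -0.    -0.001]]
0 [ 1.1950e+00 -1.0000e-03  1.0000e-03  7.9430e+00 -5.2610e+01 -6.0715e+01]
1 [-1.9460e+00 -1.0000e-03 -1.0000e-03  7.9430e+00 -5.2610e+01 -6.0715e+01]
```

Shelf top is 0.21 m, at y>0.6. The path at z≈0.23 moves away from it and clears the jars and mould. First move: above the near edge, shutting the fingers on the way.

Call:
servo_tool([
  [[0.1,0,0,-2,-3,-4,0],[0.2,0,0,-2,-7,-8,0],[0.35,0,0,-2,-11,-12.5,0],[0.5,0,0,-2,-15,-17,0],[0.6,0,0,-2,-19,-21.5,0],[0.75,0,0,-2,-22.5,-26,0],[0.85,0,0,-2,-26,-30,0],[0.95,0,0,-2,-29.5,-34,0],[1.05,0,0,-1,-33,-38,0],[1.1,0,0,0,-36.5,-42,0],[1.15,0,0,1,-40,-46,0],[1.195,0,0,1,-43.5,-50,0]],
], grip_force=40)

```text
t: 1.3
position: [0.443, 0.1789, 0.2269]
orientation: [-0.051, 0.705, 0.051, 0.705]
force: [0.6, 0.6, 0.4]
gripper_width: 0.0
```

Run:
```python
from h import *
s=sense(); print(s["t"],s["position"],s["joint_pos"].round(2)); print(incr(M(-.053,0,.06),pose(0)))
```

```text
1.3 [0.44295329 0.17885114 0.22693897] [-0.79  0.33  0.37  2.17 -0.19  0.67 -0.14]
[-1.0000e-03 -0.0000e+00  0.0000e+00  7.4930e+00 -1.9588e+01  7.0450e+00]
```

Call:
servo_tool([
  [[0,0,0,0,-4,1.5,0],[0,0,0,1,-8,3,0],[0,0,0,3,-12,4.5,0],[0,0,0,5,-16,6,0],[0,0,0,6.5,-19.5,7,0],[0,0,0,7.5,-19.6,7,0],[0,0,0,7.5,-19.6,7,0]],
])

```text
t: 2.0
position: [0.5397, -0.0039, 0.1509]
orientation: [-0.051, 0.706, 0.051, 0.704]
force: [0.1, 0.5, -0.1]
gripper_width: -0.003
```

Run:
```python
from h import *
s=sense(); print(s["t"],s["position"],s["joint_pos"].round(2)); print(incr(M(-.053,0,.06),pose(0)))
a,_=shot("side"); b,_=shot("top")
cv2.imwrite("pics/two1.png",np.hstack([cv2.resize(a[120:320,250:470],None,fx=1.8,fy=1.8),cv2.resize(b[130:330,220:440],None,fx=1.8,fy=1.8)])[:,:,::-1])
```

```text
2.0 [ 0.53969466 -0.00393625  0.15087028] [-0.31  0.51  0.31  2.11 -0.28  0.56  0.34]
[-0.002 -0.003 -0.    -0.113 -0.1    0.124]
```

View pics/two1.png

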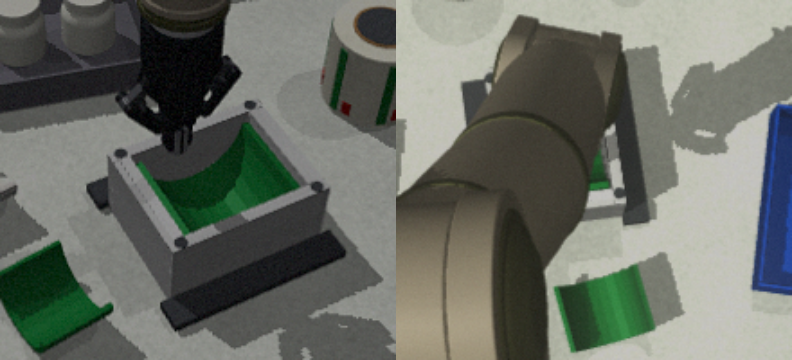

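Fingers are shut over the near edge at (178,140) in the left panel, about mid-length. Now I push down along the edge's arc, in two parts.

Call:
servo_tool([
  [[0,0,0,2.5,-0.1,-0.3,0],[0,0,0,5,-0.1,-0.3,0],[0,0,0,6.2,-0.1,-0.3,0],[0,0,0,6.8,-0.1,-0.3,0],[0,0,0,7.1,-0.1,-0.27,0],[0,0,0,7.4,-0.1,-0.23,0],[0,0,0,7.7,-0.1,-0.15,0],[0,0,0,8.0,-0.1,-0.07,0],[0,0,0,8.0,-0.1,-0.07,0]],
])

```text
t: 3.0
position: [0.5404, -0.0041, 0.0724]
orientation: [-0.052, 0.705, 0.052, 0.705]
force: [-0.1, 0.0, 0.7]
gripper_width: 0.001
```

Run:
```python
from h import *
s=sense(); d=s["position"]-C; print(s["t"],d@ux,d@uy,d[2],s["force"])
a,_=shot("side"); np.save("a2.npy",a)
cv2.imwrite("pics/p2.png",cv2.resize(a[120:320,250:470],None,fx=2.5,fy=2.5)[:,:,::-1])
```

```text
3.0 -0.05354154711464366 0.0007085781691983594 -0.019648014286298532 [-0.06097447  0.03721554  0.67137815]
```

View pics/p2.png

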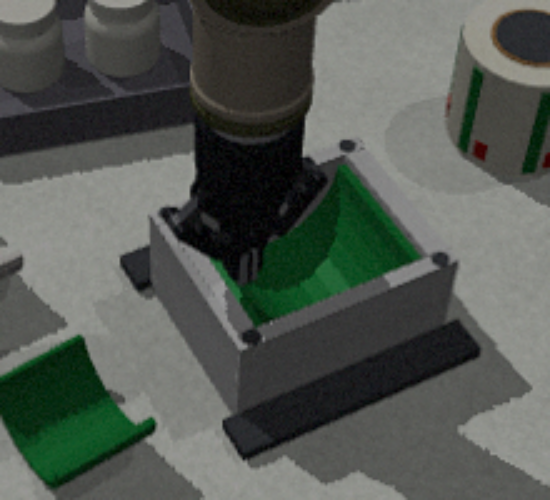

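No contact yet: 0.7 N at 20 mm depth, and the fingers at (245,270) sit inside the near edge. A knuckle at (175,215) is also close to the mould wall. I'll lift and turn the tool 90°, so the knuckles lie along the trough and the 22 mm pad width spans the edge.

Call:
servo_tool([
  [[0,0,0,-2,0,0,0],[0,0,0,-5,0,0,0],[-0.14,0,0,-6,0,0,0],[-0.29,0,0,-6,0,0,0],[-0.43,0,0,-6,0,0,0],[-0.58,0,0,-6,0,0,0],[-0.73,0,0,-6,0,0,0],[-0.88,0,0,-6,0,0,0],[-1.03,0,0,-6,0,0,0],[-1.18,0,0,-6,0,0,0],[-1.33,0,0,-6,0,0,0],[-1.48,0,0,-6,0,0,0]],
])

```text
t: 4.25
position: [0.5401, -0.0043, 0.1325]
orientation: [0.515, -0.484, -0.515, -0.484]
force: [0.5, 0.2, 0.9]
gripper_width: -0.001
```

```bash
cat >> h.py <<'E'
def where():
    s=sense(); d=s["position"]-C; m=Ro.from_quat(s["orientation"]).as_matrix(); F=np.c_[ux,uy,uz]
    print("t",s["t"],"mould xyz mm",(d@F*1000).round(1),"tool x,z in mould",(m[:,0]@F).round(2),(m[:,2]@F).round(2),"F",(s["force"]@F).round(2),"w",s["gripper_width"],"q",s["joint_pos"].round(2))
E
python3 - <<'E'
from h import *
where()
R=pose(0)*Ro.from_rotvec([-np.pi/2,0,0]); print(incr(M(-.0575,0,.02),R))
E
```

```text
t 4.25 mould xyz mm [-53.9   0.6  40.5] tool x,z in mould [ 0. -0. -1.] [ 0.08  1.   -0.  ] F [0.5  0.17 0.88] w -0.0008175217958085843 q [ 0.    0.52 -0.14  2.11  0.14  0.52  1.39]
[-0.084 -0.     0.     2.05   0.353 -0.09 ]
```

Call:
servo_tool([
  [[-0.08,0,0,1,0.36,0,0],[-0.085,0,0,2.5,0.36,-0.05,0],[-0.085,0,0,4,0.36,-0.05,0],[-0.085,0,0,4.6,0.36,-0.05,0],[-0.085,0,0,4.9,0.36,-0.05,0],[-0.085,0,0,5.2,0.34,-0.05,0],[-0.085,0,0,5.5,0.3,-0.05,0],[-0.085,0,0,5.8,0.2,-0.05,0],[-0.085,0,0,6.1,0.1,-0.05,0]],
])

```text
t: 5.15
position: [0.5392, -0.0047, 0.0715]
orientation: [0.534, -0.463, -0.534, -0.463]
force: [-1.0, -0.6, 1.1]
gripper_width: 0.001
```

Run:
```python
from h import *
where()
a,d=shot("side"); P=cloud("side",d); hsv=cv2.cvtColor(a,cv2.COLOR_RGB2HSV)
g=(hsv[...,0]>45)&(hsv[...,0]<80)&(hsv[...,1]>120)&(d>0); F=np.c_[ux,uy,uz]
q=(P[g]-C)@F*1000; q=q[(abs(q[:,0])<95)&(abs(q[:,1])<70)]
for s in(-1,1):
    k=q[s*q[:,0]>45]; print(s,len(k),"top z",np.percentile(k[:,2],[50,90,97,99]).round(1) if len(k) else None)
cv2.imwrite("pics/p3.png",cv2.resize(a[120:320,250:470],None,fx=2.5,fy=2.5)[:,:,::-1])
```

```text
t 5.15 mould xyz mm [-54.9   0.3 -20.5] tool x,z in mould [ 0. -0. -1.] [ 0.01  1.   -0.  ] F [-1.06 -0.43  1.14] w 0.001155541675547137 q [-0.01  0.62 -0.13  2.14  0.2   0.39  1.42]
-1 290 top z [ 11.  151.8 303.3 326.4]
1 1055 top z [-21.4   3.9   5.4   6.2]
```

The far edge rose to about +5 mm, so contact is made. I continue to about 0.47 rad, then lift off.

Call:
servo_tool([
  [[0,0,0,0.3,-0.1,0,0],[0,0,0,0.6,-0.2,0,0],[0,0,0,0.9,-0.33,0,0],[0,0,0,1.15,-0.45,0,0],[0,0,0,1.4,-0.57,0,0],[0,0,0,1.6,-0.68,0,0],[0,0,0,1.65,-0.7,0,0],[0,0,0,1.65,-0.7,0,0]],
])

```text
t: 6.0
position: [0.5474, -0.0034, 0.0551]
orientation: [0.535, -0.463, -0.533, -0.464]
force: [2.3, 0.1, 2.7]
gripper_width: 0.006
```

```bash
cat >> h.py <<'E'
def look(name,box=(250,470,120,320),f=2.5):
    a,d=shot("side"); P=cloud("side",d); hsv=cv2.cvtColor(a,cv2.COLOR_RGB2HSV)
    g=(hsv[...,0]>45)&(hsv[...,0]<80)&(hsv[...,1]>120)&(d>0); F=np.c_[ux,uy,uz]
    q=(P[g]-C)@F*1000; q=q[(abs(q[:,0])<95)&(abs(q[:,1])<70)]
    for s in(-1,1):
        k=q[(s*q[:,0]>35)]
        if len(k): print(s,len(k),"top z",np.percentile(k[:,2],[50,90,97,99]).round(1)); t=k[k[:,2]>np.percentile(k[:,2],95)-3]; print(t.mean(0).round(1),t.min(0).round(1),t.max(0).round(1))
    u0,u1,v0,v1=box; cv2.imwrite(f"pics/{name}.png",cv2.resize(a[v0:v1,u0:u1],None,fx=f,fy=f)[:,:,::-1])
E
python3 - <<'E'
from h import *
where(); look("p4")
E
```

```text
t 6.0 mould xyz mm [-46.5   0.4 -36.9] tool x,z in mould [ 0.  0. -1.] [0.01 1.   0.  ] F [ 2.26 -0.19  2.72] w 0.005895140565999529 q [-0.02  0.65 -0.12  2.14  0.2   0.36  1.41]
-1 364 top z [-31.1 132.7 276.2 289.6]
[-56.2 -53.  281. ] [-74.7 -58.3 267.2] [-40.6 -47.4 326.1]
1 1389 top z [-22.9  16.1  18.1  19.3]
[65.5 -3.6 17. ] [ 59.9 -59.   14.5] [72.1 54.9 20.6]
```

Call:
servo_tool([
  [[0,0,0,0.2,-0.12,0,0],[0,0,0,0.4,-0.22,0,0],[0,0,0,0.4,-0.22,0,0],[0,0,0,0.2,-0.3,0,0],[0,0,0,-1,-0.4,0,0],[0,0,0,-3,-0.4,0,0],[0,0,0,-7,-0.4,0,0],[0,0,0,-11,-0.4,0,0],[0,0,0,-14,-0.4,0,0],[0,0,0,-14,-0.4,0,0],[0,0,0,-14,-0.4,0,0]],
])

```text
t: 7.15
position: [0.5494, -0.0034, 0.1956]
orientation: [0.534, -0.464, -0.534, -0.464]
force: [-0.3, -0.9, 0.2]
gripper_width: -0.005
```

Run:
```python
from h import *
where(); look("p5")
```

```text
t 7.15 mould xyz mm [-4.460e+01  1.000e-01  1.036e+02] tool x,z in mould [ 0. -0. -1.] [ 0.01  1.   -0.  ] F [-0.39 -0.82  0.17] w -0.004614061019265715 q [ 0.04  0.44 -0.19  2.03  0.13  0.68  1.48]
-1 492 top z [-28.8 407.2 433.7 448.5]
[-55.2 -52.3 439.1] [-77.2 -56.7 423.5] [-38.9 -45.4 464.4]
1 1374 top z [-24.6  13.   15.   15.8]
[67.5 -3.5 13.9] [ 62.3 -58.9  11.4] [73.9 53.9 17.5]
```

View pics/p5.png

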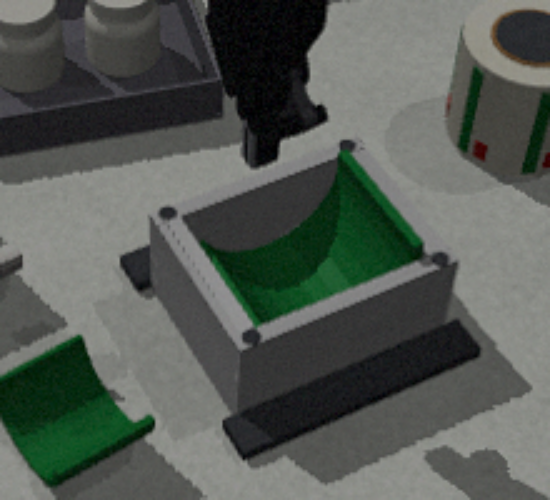

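The far edge now stands about 15 mm proud along (340,155)-(420,245), which is roughly 0.35 rad. It slipped back a little because I dragged the fingers inward while retracting. I'll push again, slightly deeper, and retract straight up.

Call:
servo_tool([
  [[0,0,0,4,0.9,0,0],[0,0,0,8.5,0.9,0,0],[0,0,0,11.5,0.9,0,0],[0,0,0,13,0.85,0,0],[0,0,0,13.5,0.7,0,0],[0,0,0,14,0.45,0,0],[0,0,0,14.4,0.25,0,0],[0,0,0,14.75,0.1,0,0],[0,0,0,14.75,0.1,0,0],[0,0,0,14.75,0.1,0,0]],
])

```text
t: 8.2
position: [0.5494, -0.0033, 0.0478]
orientation: [0.534, -0.463, -0.534, -0.464]
force: [-0.5, 0.3, 1.0]
gripper_width: 0.002
```

Run:
```python
from h import *
where(); look("p6")
```

```text
t 8.2 mould xyz mm [-44.5   0.2 -44.2] tool x,z in mould [ 0. -0. -1.] [ 0.01  1.   -0.  ] F [-0.42  0.36  1.05] w 0.002470150475812717 q [-0.02  0.67 -0.12  2.13  0.21  0.35  1.4 ]
-1 311 top z [-44.4 121.5 285.  292.6]
[-52.5 -53.3 285.7] [-72.2 -56.2 270.6] [-35.1 -48.4 308.1]
1 1462 top z [-21.   31.6  33.8  34.9]
[59.6 -5.9 32.7] [ 54.4 -59.2  30.1] [64.3 52.9 36.7]
```

Call:
servo_tool([
  [[0,0,0,-0.2,0.05,0,0],[0,0,0,-0.4,0.1,0,0],[0,0,0,-0.6,0.15,0,0],[0,0,0,-0.9,0.15,0,0],[0,0,0,-1.2,0.15,0,0],[0,0,0,-2,0.15,0,0],[0,0,0,-4,0.15,0,0],[0,0,0,-8,0,0,0],[0,0,0,-12,0,0,0],[0,0,0,-15,0,0,0],[0,0,0,-15,0,0,0]],
])

```text
t: 9.35
position: [0.551, -0.0032, 0.202]
orientation: [0.536, -0.462, -0.532, -0.465]
force: [0.2, -0.6, -0.6]
gripper_width: 0.002
```

Run:
```python
from h import *
where(); look("p7"); look("p7b")
```

```text
t 9.35 mould xyz mm [-4.29e+01  1.00e-01  1.10e+02] tool x,z in mould [ 0.01 -0.   -1.  ] [ 0.01  1.   -0.  ] F [ 0.1  -0.62 -0.59] w 0.0019058106532109649 q [ 0.05  0.43 -0.2   2.03  0.13  0.69  1.47]
-1 466 top z [-42.2 285.5 432.1 446.4]
[-56.6 -52.4 434.1] [-77.5 -55.8 419.7] [-37.  -47.6 453. ]
1 1484 top z [-21.5  30.3  32.6  33.7]
[62.  -3.6 31.6] [ 57.  -58.1  28.9] [66.9 53.6 36.2]
-1 448 top z [-43.2 405.6 436.7 449.9]
[-57.6 -51.9 440.6] [-77.8 -56.1 423.7] [-36.5 -46.5 471.3]
1 1482 top z [-20.8  30.2  32.5  33.5]
[62.  -3.4 31.4] [ 57.2 -58.7  28.9] [67.3 52.3 35.2]
```

The saddle rests with its far edge about 32 mm proud, near 0.6 rad, over two looks with the tool away. Now I compute the tilted pinch pose.

Run:
```python
from h import *
R=pose(.35); g=M(.0688,-.0025,.0075); x=R.as_matrix()[:,0]
print(incr(g-.09*x,R)); print(incr(g,R))
```

```text
[ 1.548 -0.274 -0.272  1.442 -8.272 -0.219]
[  1.548  -0.274  -0.272   9.902 -11.342  -0.199]
```

View pics/p7b.png

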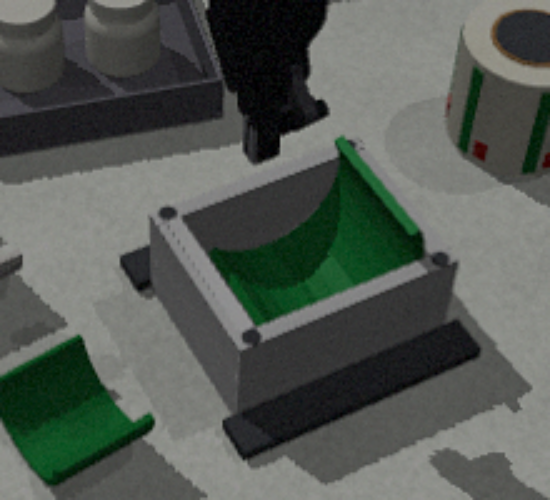

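The far edge stands well proud along (340,140)-(418,235) and the tool is clear of it. Moving to the pre-grasp pose, fingers opening to 0.6.

Call:
servo_tool([
  [[0.14,-0.02,-0.02,0,-1,0,0.6],[0.28,-0.05,-0.05,0,-2,0,0.6],[0.42,-0.07,-0.07,0,-3,0,0.6],[0.56,-0.1,-0.1,0,-4,0,0.6],[0.7,-0.12,-0.12,0,-5,0,0.6],[0.84,-0.15,-0.15,0,-6,0,0.6],[0.98,-0.17,-0.17,0,-7,-0.1,0.6],[1.12,-0.2,-0.2,0,-8,-0.2,0.6],[1.26,-0.22,-0.22,0,-8.3,-0.2,0.6],[1.4,-0.25,-0.25,0.7,-8.3,-0.2,0.6],[1.548,-0.274,-0.272,1.4,-8.3,-0.2,0.6],[1.548,-0.274,-0.272,1.4,-8.3,-0.2,0.6]],
])

```text
t: 10.65
position: [0.6293, 0.0072, 0.1808]
orientation: [-0.042, 0.574, 0.06, 0.815]
force: [0.2, -0.4, -0.0]
gripper_width: 0.598
```

Run:
```python
from h import *
where(); R=pose(.35); g=M(.0688,-.0025,.0075); print(incr(g,R)); look("p8")
```

```text
t 10.65 mould xyz mm [36.  -1.1 88.8] tool x,z in mould [ 0.34  0.   -0.94] [ 0.94 -0.    0.34] F [ 0.14 -0.39 -0.05] w 0.5976456856995911 q [-0.19  0.46  0.14  2.14 -0.39  0.22  0.44]
[-1.000e-03 -7.000e-03 -0.000e+00  8.757e+00 -1.440e-01  3.500e-01]
-1 326 top z [-46.  368.6 404.6 416.1]
[-77.3 -55.  403.9] [-93.7 -60.4 386.3] [-56.6 -47.1 423.3]
1 1515 top z [-20.5  31.   34.4 171.6]
[61.3 -4.4 56.7] [ 35.3 -59.   29.9] [ 70.7  53.9 210.9]
```

View pics/p8.png

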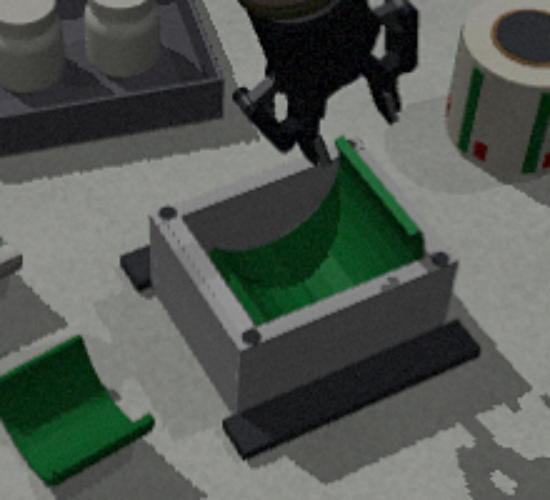

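The fingers straddle the edge: inner one at (318,155), outer one at (390,110). Advancing, then closing.

Call:
servo_tool([
  [[0,0,0,2,-0.1,0.35,0.6],[0,0,0,4.5,-0.14,0.35,0.6],[0,0,0,6.5,-0.14,0.35,0.6],[0,0,0,8,-0.14,0.35,0.6],[0,0,0,8.75,-0.14,0.35,0.6],[0,0,0,8.75,-0.14,0.35,0.6],[0,0,0,8.75,-0.14,0.35,0.6]],
])

```text
t: 11.4
position: [0.6647, 0.0099, 0.1015]
orientation: [-0.043, 0.573, 0.061, 0.816]
force: [0.5, -1.4, 0.3]
gripper_width: 0.599
```

Run:
```python
from h import *
where(); look("p9")
```

```text
t 11.4 mould xyz mm [71.4 -3.5  9.5] tool x,z in mould [ 0.34  0.   -0.94] [0.94 0.   0.34] F [ 0.29 -1.43  0.29] w 0.5992064659177325 q [-0.17  0.62  0.11  2.11 -0.92  0.11  0.96]
-1 279 top z [-47.  281.4 304.7 321.1]
[-74.5 -37.2 308.8] [-94.8 -56.5 292.1] [-49.9  -1.6 332.8]
1 1190 top z [-24.   30.9  34.4  99.2]
[ 62.  -20.9  46.6] [ 35.6 -58.8  29.9] [ 94.9  18.7 167.9]
```

View pics/p9.png

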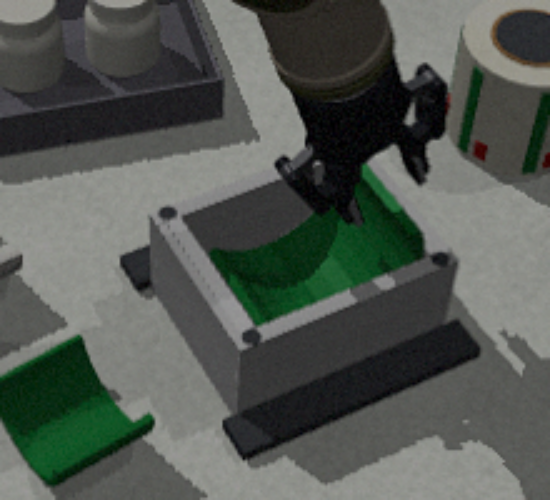

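Fingers are on both sides of the edge: inner at (350,215), outer at (422,180). j6 sits at its low limit, so I go no deeper. Closing now.

Call:
servo_tool([
  [[0,0,0,0,0,-0.2,0],[0,0,0,0,0,-0.2,0],[0,0,0,0,0,-0.2,0],[0,0,0,0,0,-0.2,0],[0,0,0,0,0,-0.2,0],[0,0,0,0,0,-0.2,0],[0,0,0,0,0,-0.2,0],[0,0,0,0,0,-0.2,0]],
], grip_force=60)

```text
t: 12.25
position: [0.6616, 0.0094, 0.1016]
orientation: [-0.042, 0.573, 0.06, 0.816]
force: [-5.7, -1.5, 4.5]
gripper_width: 0.094
```

Run:
```python
from h import *
where(); look("p10")
s=sense(); R0=Ro.from_quat(s["orientation"]); print("tool-frame up 1cm:",R0.inv().apply([0,0,1]).round(3), "inward", R0.inv().apply(-ux).round(3))
```

```text
t 12.25 mould xyz mm [68.3 -3.6  9.6] tool x,z in mould [ 0.34  0.   -0.94] [0.94 0.   0.34] F [-5.9  -0.66  4.5 ] w 0.09405946317256958 q [-0.17  0.61  0.12  2.12 -0.97  0.11  1.01]
-1 270 top z [-46.9 277.1 307.1 330.5]
[-77.4 -42.4 312.7] [-91.2 -59.8 295.3] [-54.2 -26.4 338.1]
1 1233 top z [-28.6  31.1  79.1 111.6]
[ 57.9 -15.6  87.8] [ 35.3 -40.   35.4] [ 90.8   8.1 180.2]
tool-frame up 1cm: [-0.94   0.001  0.34 ] inward [-0.34   0.001 -0.94 ]
```

Gripped: the 8 mm opening matches the wall. Lifting straight up.

Call:
servo_tool([
  [[0,0,0,-0.5,0,0.15,0],[0,0,0,-1.2,0,0.4,0],[0,0,0,-2.1,0,0.75,0],[0,0,0,-3.3,0,1.2,0],[0,0,0,-4.7,0,1.7,0],[0,0,0,-6.1,0,2.2,0],[0,0,0,-7.5,0,2.7,0],[0,0,0,-8.9,0,3.2,0],[0,0,0,-10.3,0,3.7,0],[0,0,0,-11.7,0,4.2,0],[0,0,0,-13.2,0,4.8,0],[0,0,0,-13.2,0,4.8,0]],
])

```text
t: 13.5
position: [0.664, 0.0097, 0.2445]
orientation: [-0.042, 0.571, 0.06, 0.818]
force: [1.1, -0.1, -2.0]
gripper_width: 0.098
```

Run:
```python
from h import *
where()
a,d=shot("side"); P=cloud("side",d); hsv=cv2.cvtColor(a,cv2.COLOR_RGB2HSV)
cv2.imwrite("pics/p11.png",cv2.resize(a[60:320,220:480],None,fx=2.2,fy=2.2)[:,:,::-1])
```

```text
t 13.5 mould xyz mm [ 70.7  -3.7 152.5] tool x,z in mould [ 0.34 -0.   -0.94] [0.94 0.   0.34] F [ 1.12 -0.24 -2.02] w 0.09752362700402704 q [-0.51  0.46  0.6   2.03 -0.71  0.47  0.75]
```

View pics/p11.png

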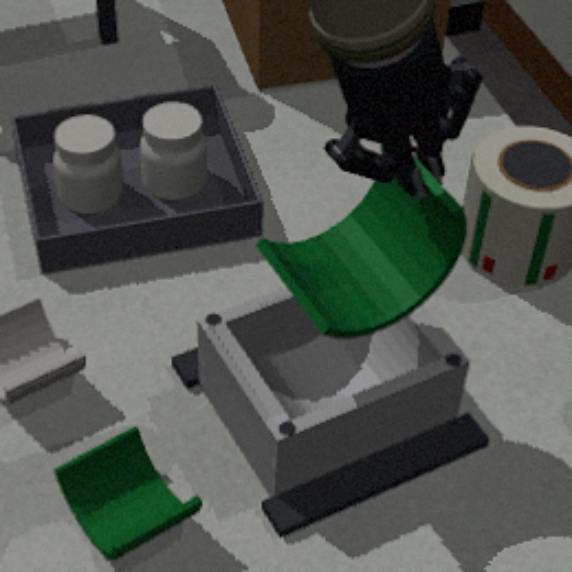

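Lifted clear: the saddle hangs from the fingers at (425,175), with its other edge at (290,290). I fit its axis and edges from depth to find the levelling turn.

```bash
cat >> h.py <<'E'
from scipy.optimize import least_squares
def fit(ex=ux, zmin=0.12):
    ey=np.cross(uz,ex); a,d=shot("side"); P=cloud("side",d); hsv=cv2.cvtColor(a,cv2.COLOR_RGB2HSV)
    g=(hsv[...,0]>45)&(hsv[...,0]<80)&(hsv[...,1]>120)&(d>0)
    s=sense(); p=s["position"]; k=g&(np.linalg.norm(P-p,axis=2)<.22)&(P[...,2]>zmin)
    n,l,st,_=cv2.connectedComponentsWithStats(cv2.erode(k.astype(np.uint8),np.ones((3,3))))
    k=l==1+np.argmax(st[1:,4]); Q=P[k]-p; q=np.c_[Q@ex,Q@ey,Q[:,2]]*1000
    r=least_squares(lambda c:np.hypot(q[:,0]-c[0],q[:,2]-c[1])-64,[-60,40],loss="soft_l1",f_scale=1.5)
    c=r.x; ok=abs(np.hypot(q[:,0]-c[0],q[:,2]-c[1])-64)<3
    an=np.degrees(np.arctan2(q[ok,0]-c[0],-(q[ok,2]-c[1]))); lo,hi=np.percentile(an,[.5,99.5])
    print("n",len(q),ok.sum(),"axis rel TCP (ex,z) mm",c.round(1),"angles lo,hi",lo.round(1),hi.round(1),"mid",((lo+hi)/2).round(1),"y range",np.percentile(q[ok,1],[1,99]).round(1), "z min", q[:,2].min())
    return c,lo,hi
E
python3 - <<'E'
from h import *
fit()
E
```

```text
n 3486 3273 axis rel TCP (ex,z) mm [-64.9 -11.8] angles lo,hi -49.6 121.0 mid 35.7 y range [-54.5  52.2] z min -79.21437088706979
```

Saddle tilt is 0.62 rad with the tool at 0.35, so level means a tool tilt of about -0.27. I check the drawer unit's clearance near the tote and compute the approach.

Run:
```python
from h import *
for n in("top","side"):
    z=np.load(n+"0.npz"); P=cloud(n,z["d"]); ok=(z["d"]>0)&(P[...,2]>.07)&(P[...,0]>.4)&(P[...,0]<.8)&(P[...,1]<-.3)
    for y0 in np.arange(-.6,-.3,.03):
        m=ok&(P[...,1]>y0)&(P[...,1]<y0+.03)
        if m.sum()>10: print(n,y0.round(2),m.sum(),P[m][:,0].min().round(3),P[m][:,2].max().round(3))
T=np.array([.5199,-.3655,.005]); yaw=np.radians(-7.2); e=np.array([np.cos(yaw),np.sin(yaw),0])
tcp=T+(.0596-.010)*e+np.array([0,0,.0452])
print(tcp); R=pose(-.27,yaw)
print(incr(tcp+[0,0,.13],R)); print("mid",incr(np.array([.58,-.18,.25]),pose(.04,0)))
```

```text
top -0.6 1407 0.401 0.208
top -0.57 2349 0.401 0.207
top -0.54 1032 0.645 0.208
top -0.51 1121 0.641 0.209
top -0.48 1016 0.671 0.208
top -0.45 1361 0.666 0.209
top -0.42 1339 0.698 0.207
side -0.6 482 0.7 0.203
side -0.57 1788 0.651 0.204
side -0.54 2418 0.644 0.204
side -0.51 2671 0.641 0.204
side -0.48 2779 0.67 0.204
side -0.45 2270 0.665 0.204
side -0.42 469 0.71 0.203
[ 0.56910889 -0.37171653  0.0502    ]
[ 2.7800e-01  6.1500e-01 -1.1000e-02  7.2700e-01 -3.6390e+01 -1.6104e+01]
mid [  0.146   0.308  -0.029  -4.495 -17.586 -10.055]
```

Call:
servo_tool([
  [[0.01,0.02,0,0,-1.2,-0.5,0],[0.03,0.06,0,0.1,-3.5,-1.6,0],[0.055,0.12,0,0.15,-7,-3.2,0],[0.085,0.19,0,0.25,-10.8,-4.9,0],[0.115,0.255,-0.005,0.35,-14.5,-6.6,0],[0.145,0.32,-0.005,0.4,-18.2,-8.3,0],[0.175,0.385,-0.005,0.5,-22,-10,0],[0.205,0.45,-0.01,0.6,-25.7,-11.7,0],[0.235,0.515,-0.01,0.65,-29.4,-13.4,0],[0.26,0.57,-0.01,0.75,-32.5,-14.8,0],[0.272,0.6,-0.01,0.8,-34.2,-15.6,0],[0.278,0.615,-0.01,0.8,-34.9,-15.9,0]],
])

```text
t: 14.8
position: [0.5666, -0.3602, 0.1785]
orientation: [0.052, 0.796, -0.04, 0.602]
force: [-0.2, 0.1, -1.6]
gripper_width: 0.098
```

Call:
servo_tool([
  [[0,0,0,0,0,0,0],[0,0,0,0,0,0,0]],
])

```text
t: 15.0
position: [0.5687, -0.3563, 0.1798]
orientation: [0.051, 0.794, -0.037, 0.604]
force: [0.0, -0.3, -1.0]
gripper_width: 0.098
```

Run:
```python
from h import *
where(); yaw=np.radians(-7.2); e=np.array([np.cos(yaw),np.sin(yaw),0]); c,lo,hi=fit(e,.08)
s=sense(); p=s["position"]; print(p); ax=p+c[0]/1000*e+[0,0,c[1]/1000]; print("axis pt",ax,"bottom z",ax[2]-.0735)
R0=Ro.from_quat(s["orientation"]); print("down 1cm in tool:",R0.inv().apply([0,0,-1]).round(3),"world -e:",R0.inv().apply(-e).round(3))
a,_=shot("side"); cv2.imwrite("pics/p12.png",a[:,:,::-1])
```

```text
t 15.0 mould xyz mm [ -77.  -351.8   87.8] tool x,z in mould [-0.26  0.07 -0.96] [ 0.93 -0.26 -0.27] F [-0.01 -0.26 -1.05] w 0.09758611962433647 q [ 0.01  0.82  0.78  1.62 -0.44  1.17  0.78]
n 6258 5901 axis rel TCP (ex,z) mm [-60.9  28.8] angles lo,hi -84.3 85.0 mid 0.3 y range [-53.4  54.3] z min -39.33488938139887
[ 0.56900248 -0.35586242  0.18016786]
axis pt [ 0.50856361 -0.34822722  0.20896759] bottom z 0.13546759140967124
down 1cm in tool: [ 0.964 -0.002  0.267] world -e: [ 0.267 -0.    -0.964]
```

View pics/p12.png

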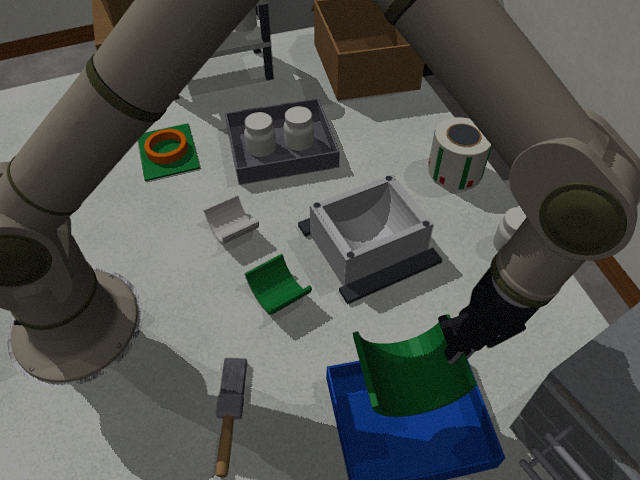

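Saddle level within 0.3°, centred over the blue tote at (415,370). Its bottom is at z 0.135 and the floor at 0.005. Lowering about 12.7 cm, slowly at the end.

Call:
servo_tool([
  [[0,0,0,1,0,0.27,0],[0,0,0,3,0,0.83,0],[0,0,0,5,0,1.38,0],[0,0,0,7,0,1.94,0],[0,0,0,9,0,2.5,0],[0,0,0,10.3,0,2.85,0],[0,0,0,11,0,3.05,0],[0,0,0,11.5,0,3.18,0],[0,0,0,11.9,0,3.3,0],[0,0,0,12.2,0,3.38,0],[0,0,0,12.2,0,3.38,0]],
])

```text
t: 16.2
position: [0.5686, -0.357, 0.0537]
orientation: [0.051, 0.794, -0.038, 0.604]
force: [0.1, 0.5, -1.3]
gripper_width: 0.095
```

Run:
```python
from h import *
where(); yaw=np.radians(-7.2); e=np.array([np.cos(yaw),np.sin(yaw),0]); c,lo,hi=fit(e,.0)
p=sense()["position"]; print(p); ax=p+c[0]/1000*e+[0,0,c[1]/1000]; print("axis pt",ax,"bottom z",ax[2]-.0735)
```

```text
t 16.2 mould xyz mm [ -77.2 -352.5  -38.3] tool x,z in mould [-0.26  0.07 -0.96] [ 0.93 -0.26 -0.27] F [ 0.14  0.46 -1.28] w 0.09545478669885252 q [ 0.05  0.95  0.7   1.68 -0.53  0.99  0.82]
n 4948 4609 axis rel TCP (ex,z) mm [-60.7  28.8] angles lo,hi -84.7 85.4 mid 0.3 y range [-52.4  55.1] z min -40.167737214685296
[ 0.56866408 -0.35704875  0.05389614]
axis pt [ 0.50844584 -0.34944142  0.08268284] bottom z 0.00918284128040199
```

~4 mm left. Easing down until contact shows in the force.

Call:
servo_tool([
  [[0,0,0,0.1,0,0.03,0],[0,0,0,0.2,0,0.06,0],[0,0,0,0.3,0,0.08,0],[0,0,0,0.4,0,0.11,0],[0,0,0,0.4,0,0.11,0]],
])

```text
t: 16.75
position: [0.5685, -0.3568, 0.0493]
orientation: [0.051, 0.795, -0.038, 0.604]
force: [-0.3, -0.8, -1.8]
gripper_width: 0.097
```

Call:
servo_tool([
  [[0,0,0,0.06,0,0.02,0],[0,0,0,0.12,0,0.03,0],[0,0,0,0.12,0,0.03,0]],
])

```text
t: 17.05
position: [0.5686, -0.357, 0.0483]
orientation: [0.051, 0.794, -0.038, 0.604]
force: [1.1, -0.1, -0.6]
gripper_width: 0.096
```

Call:
servo_tool([
  [[0,0,0,0.08,0,0.02,0],[0,0,0,0.16,0,0.04,0],[0,0,0,0.16,0,0.04,0]],
])

```text
t: 17.35
position: [0.5692, -0.3571, 0.0474]
orientation: [0.051, 0.794, -0.038, 0.605]
force: [2.1, 0.5, 6.4]
gripper_width: 0.094
```

Contact, about 8 N. Opening partly.

Call:
servo_tool([
  [[0,0,0,-0.1,0,0,0.15],[0,0,0,-0.1,0,0,0.3],[0,0,0,-0.1,0,0,0.35],[0,0,0,-0.1,0,0,0.35],[0,0,0,-0.1,0,0,0.35],[0,0,0,-0.1,0,0,0.35]],
])

```text
t: 17.95
position: [0.5687, -0.357, 0.0475]
orientation: [0.051, 0.795, -0.038, 0.604]
force: [-1.7, 0.4, 0.2]
gripper_width: 0.349
```

Run:
```python
from h import *
where(); yaw=np.radians(-7.2); e=np.array([np.cos(yaw),np.sin(yaw),0]); c,lo,hi=fit(e,.0)
a,_=shot("side"); cv2.imwrite("pics/p13.png",cv2.resize(a[270:480,310:550],None,fx=2.2,fy=2.2)[:,:,::-1])
```

```text
t 17.95 mould xyz mm [ -77.2 -352.5  -44.5] tool x,z in mould [-0.26  0.07 -0.96] [ 0.93 -0.26 -0.27] F [-1.65  0.6   0.23] w 0.3488496216189044 q [ 0.06  0.96  0.69  1.68 -0.53  0.98  0.82]
n 4770 4395 axis rel TCP (ex,z) mm [-56.9  29.9] angles lo,hi -88.1 82.2 mid -3.0 y range [-52.6  54.8] z min -38.30641507863628
```

View pics/p13.png

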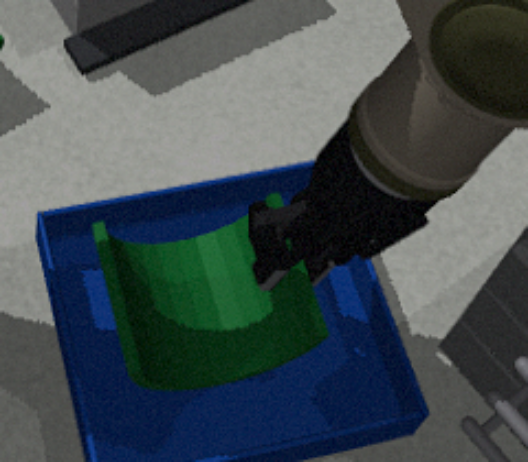

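The saddle sits hollow up on the tote floor and has rolled only 3°. The open fingers clear the wall on both sides at (270,270) and (320,265). Retreating along the tool axis, then up.

Call:
servo_tool([
  [[0,0,0,-0.5,0,0,0.35],[0,0,0,-1.5,0,0,0.35],[0,0,0,-3,0,0,0.35],[0,0,0,-5,0,0,0.35],[0,0,0,-7,0,0,0.35],[0,0,0,-10,0,-0.8,0.35],[0,0,0,-14,0,-1.9,0.35],[0,0,0,-17,0,-2.8,0.35],[0,0,0,-17,0,-2.8,0.35],[0,0,0,-17,0,-2.8,0.35]],
])

```text
t: 19.05
position: [0.5875, -0.3597, 0.2206]
orientation: [0.051, 0.794, -0.038, 0.605]
force: [0.5, 0.1, -0.8]
gripper_width: 0.349
```

Run:
```python
from h import *
where(); yaw=np.radians(-7.2); e=np.array([np.cos(yaw),np.sin(yaw),0])
for i in range(2):
    a,d=shot("side"); P=cloud("side",d); hsv=cv2.cvtColor(a,cv2.COLOR_RGB2HSV)
    g=(hsv[...,0]>45)&(hsv[...,0]<80)&(hsv[...,1]>120)&(d>0)
    T=np.array([.5199,-.3655,.005]); k=g&(np.linalg.norm(P-T,axis=2)<.16)
    Q=P[cv2.erode(k.astype(np.uint8),np.ones((3,3)))>0]-T; q=np.c_[Q@e,Q@np.cross(uz,e),Q[:,2]]*1000
    c=least_squares(lambda c:np.hypot(q[:,0]-c[0],q[:,2]-c[1])-64,[0,73],loss="soft_l1",f_scale=1.5).x
    ok=abs(np.hypot(q[:,0]-c[0],q[:,2]-c[1])-64)<3; an=np.degrees(np.arctan2(q[ok,0]-c[0],-(q[ok,2]-c[1])))
    print("axis vs tote floor centre (e,z)",c.round(1),"bottom",(c[1]-73.5).round(1),"angles",np.percentile(an,[.5,99.5]).round(1),"y",np.percentile(q[ok,1],[1,99]).round(1))
cv2.imwrite("pics/p14.png",a[:,:,::-1])
```

```text
t 19.05 mould xyz mm [ -58.9 -357.9  128.6] tool x,z in mould [-0.26  0.07 -0.96] [ 0.93 -0.26 -0.27] F [ 0.46  0.05 -0.76] w 0.34906746427495544 q [ 0.01  0.8   0.8   1.54 -0.42  1.26  0.75]
axis vs tote floor centre (e,z) [-7.6 72.4] bottom -1.1 angles [-89.  81.] y [-38.   69.5]
axis vs tote floor centre (e,z) [-6.2 72.2] bottom -1.3 angles [-90.2  80.2] y [-37.8  68.9]
```

The view limit is reached, so I go on by numbers. The saddle may still be rocking, so I wait a second and measure again.

Call:
servo_tool([
  [[0,0,0,0,0,0,0.35],[0,0,0,0,0,0,0.35],[0,0,0,0,0,0,0.35],[0,0,0,0,0,0,0.35],[0,0,0,0,0,0,0.35],[0,0,0,0,0,0,0.35],[0,0,0,0,0,0,0.35],[0,0,0,0,0,0,0.35],[0,0,0,0,0,0,0.35],[0,0,0,0,0,0,0.35],[0,0,0,0,0,0,0.35],[0,0,0,0,0,0,0.35]],
])

```text
t: 20.35
position: [0.5871, -0.3595, 0.2189]
orientation: [0.051, 0.794, -0.038, 0.604]
force: [-0.3, 0.2, 0.1]
gripper_width: 0.353
```

Run:
```python
from h import *
yaw=np.radians(-7.2); e=np.array([np.cos(yaw),np.sin(yaw),0])
for i in range(6):
    a,d=shot("side"); P=cloud("side",d); hsv=cv2.cvtColor(a,cv2.COLOR_RGB2HSV)
    g=(hsv[...,0]>45)&(hsv[...,0]<80)&(hsv[...,1]>120)&(d>0)
    T=np.array([.5199,-.3655,.005]); k=g&(np.linalg.norm(P-T,axis=2)<.16)
    Q=P[cv2.erode(k.astype(np.uint8),np.ones((3,3)))>0]-T; q=np.c_[Q@e,Q@np.cross(uz,e),Q[:,2]]*1000
    c=least_squares(lambda c:np.hypot(q[:,0]-c[0],q[:,2]-c[1])-64,[0,73],loss="soft_l1",f_scale=1.5).x
    ok=abs(np.hypot(q[:,0]-c[0],q[:,2]-c[1])-64)<3; an=np.degrees(np.arctan2(q[ok,0]-c[0],-(q[ok,2]-c[1])))
    print(sense()["t"],c.round(1),"angles",np.percentile(an,[.5,99.5]).round(1))
z=np.load("side0.npz"); b=slice(95,165),slice(235,325); print("jar region change",np.abs(a[b].astype(int)-z["im"][b]).mean())
```

```text
20.4 [-5.  72.1] angles [-91.6  79.2]
20.45 [-6.5 72.2] angles [-90.3  80.3]
20.5 [-7.2 72.3] angles [-89.6  80.6]
20.55 [-7.2 72.3] angles [-89.4  80.8]
20.6 [-6.4 72.3] angles [-90.   80.3]
20.65 [-4.8 72.1] angles [-91.3  79.2]
jar region change 6.272698412698412
```

It is still rocking by a millimetre or so. I wait longer, since there is plenty of time.

Call:
servo_tool([
  [[0,0,0,0,0,0,0.35],[0,0,0,0,0,0,0.35],[0,0,0,0,0,0,0.35],[0,0,0,0,0,0,0.35],[0,0,0,0,0,0,0.35],[0,0,0,0,0,0,0.35],[0,0,0,0,0,0,0.35],[0,0,0,0,0,0,0.35],[0,0,0,0,0,0,0.35],[0,0,0,0,0,0,0.35],[0,0,0,0,0,0,0.35],[0,0,0,0,0,0,0.35]],
])

```text
t: 21.85
position: [0.5871, -0.3595, 0.2188]
orientation: [0.051, 0.794, -0.038, 0.604]
force: [-0.2, 0.4, 0.8]
gripper_width: 0.351
```

Call:
servo_tool([
  [[0,0,0,0,0,0,0.35],[0,0,0,0,0,0,0.35],[0,0,0,0,0,0,0.35],[0,0,0,0,0,0,0.35],[0,0,0,0,0,0,0.35],[0,0,0,0,0,0,0.35],[0,0,0,0,0,0,0.35],[0,0,0,0,0,0,0.35],[0,0,0,0,0,0,0.35],[0,0,0,0,0,0,0.35],[0,0,0,0,0,0,0.35],[0,0,0,0,0,0,0.35]],
])

```text
t: 23.05
position: [0.5871, -0.3595, 0.2188]
orientation: [0.051, 0.794, -0.038, 0.604]
force: [0.2, 0.4, 0.1]
gripper_width: 0.349
```

Call:
servo_tool([
  [[0,0,0,0,0,0,0.35],[0,0,0,0,0,0,0.35],[0,0,0,0,0,0,0.35],[0,0,0,0,0,0,0.35],[0,0,0,0,0,0,0.35],[0,0,0,0,0,0,0.35],[0,0,0,0,0,0,0.35],[0,0,0,0,0,0,0.35],[0,0,0,0,0,0,0.35],[0,0,0,0,0,0,0.35],[0,0,0,0,0,0,0.35],[0,0,0,0,0,0,0.35]],
])

```text
t: 24.25
position: [0.5871, -0.3595, 0.2189]
orientation: [0.051, 0.794, -0.038, 0.604]
force: [-0.2, -0.3, 0.6]
gripper_width: 0.351
```

Call:
servo_tool([
  [[0,0,0,0,0,0,0.35],[0,0,0,0,0,0,0.35],[0,0,0,0,0,0,0.35],[0,0,0,0,0,0,0.35],[0,0,0,0,0,0,0.35],[0,0,0,0,0,0,0.35],[0,0,0,0,0,0,0.35],[0,0,0,0,0,0,0.35],[0,0,0,0,0,0,0.35],[0,0,0,0,0,0,0.35],[0,0,0,0,0,0,0.35],[0,0,0,0,0,0,0.35]],
])

```text
t: 25.45
position: [0.5871, -0.3594, 0.2188]
orientation: [0.051, 0.794, -0.038, 0.604]
force: [-0.0, 0.2, 0.3]
gripper_width: 0.352
```

Run:
```python
from h import *
yaw=np.radians(-7.2); e=np.array([np.cos(yaw),np.sin(yaw),0])
for i in range(10):
    a,d=shot("side"); P=cloud("side",d); hsv=cv2.cvtColor(a,cv2.COLOR_RGB2HSV)
    g=(hsv[...,0]>45)&(hsv[...,0]<80)&(hsv[...,1]>120)&(d>0)
    T=np.array([.5199,-.3655,.005]); k=g&(np.linalg.norm(P-T,axis=2)<.16)
    Q=P[cv2.erode(k.astype(np.uint8),np.ones((3,3)))>0]-T; q=np.c_[Q@e,Q@np.cross(uz,e),Q[:,2]]*1000
    c=least_squares(lambda c:np.hypot(q[:,0]-c[0],q[:,2]-c[1])-64,[0,73],loss="soft_l1",f_scale=1.5).x
    ok=abs(np.hypot(q[:,0]-c[0],q[:,2]-c[1])-64)<3; an=np.degrees(np.arctan2(q[ok,0]-c[0],-(q[ok,2]-c[1])))
    print(sense()["t"],c.round(2),"angles",np.percentile(an,[.5,99.5]).round(1))
# jars: white tops in grey tote, before/after
z=np.load("side0.npz")
for im in(z["im"],a):
    w=((im.min(2)>150)).astype(np.uint8); r=w[95:165,240:320]; n,l,st,ce=cv2.connectedComponentsWithStats(r); print([tuple(ce[i].round(1)) for i in range(1,n) if st[i,4]>80])
```

```text
25.5 [-4.43 72.13] angles [-91.5  78.7]
25.55 [-3.91 72.07] angles [-92.1  78.7]
25.6 [-4.46 72.15] angles [-91.6  78.7]
25.65 [-4.07 72.05] angles [-92.1  78.4]
25.7 [-4.37 72.08] angles [-91.7  78.5]
25.75 [-4.22 72.11] angles [-91.8  78.5]
25.8 [-4.22 72.06] angles [-91.7  78.7]
25.85 [-4.29 72.07] angles [-91.8  78.8]
25.9 [-4.09 72.06] angles [-91.9  78.5]
25.95 [-4.32 72.1 ] angles [-92.   78.9]
[]
[]
```

It is at rest now: tilt about 0.11 rad, centre within about 20 mm of the tote's, bottom on the floor. Handing in.

```bash
python3 -c "
from h import *
print(workorder.close_job())"
```

```text
the job is handed in; nothing more can be done
None
```

The saddle is hollow side up on the blue tote's floor, and I handed the job in at about t = 26 s. No verdict was reported.

**What I did:**
- **Turn:** I pushed the near edge down with shut fingers, and the far edge came to rest about 32 mm proud (about 0.6 rad) with the tool away. That is past the roughly 0.5 rad the description gives as stable, but it held over repeated looks.
- **Lift and place:** I pinched the far edge, lifted the saddle out, levelled it, lowered it to contact (about 8 N), released and backed off.

**Tries that failed:**
- The first push missed the edge because the fingers went inside it.
- After the second push the saddle slipped back to about 0.35 rad, so I pushed again.
- For the pinch, joint 6 reached its lower limit of 0.11, so the tool stopped 2–3 mm short of the planned pose. The grip held anyway.

**Last checks:**
- **Position:** The saddle's centre is about 15–20 mm from the tote centre and its tilt is about 0.11 rad (limit 0.3). The depth fit puts its bottom about 1 mm below the nominal floor, which is within calibration error.
- **Rest:** It rocked for some seconds after release, but over the last 0.5 s the readings varied by only about 0.5 mm.
- **Clearance:** The gripper was well above the saddle and read no significant force.
- **Jars:** My numeric check of the jars found nothing to compare, so it proved nothing. They were in place in the last full view, before the lowering, and the arm never went near the grey tote after that.
- **Last picture:** The final picture could not be viewed because the 12-picture limit was reached, so the end state rests on the depth fits alone.

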